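# Pop the blue movement case

### The job

On the watchmaker's bench, open the dust-proof case with the blue lid: press the front of its lid down once with a fingertip, right in to the stop, then take the finger away so that the push-push latch lets go and the lid pops up by itself. Keep clear and watch it for two seconds or more to be sure it stays fully open; do not push the risen lid down again. Leave the orange and grey cases shut and do not lift or disturb the loose things around them.

Things in the scene. Friction and masses are not known exactly. Their poses are not given: they have to be found in the camera images.
- case_blue: white plastic case with a blue lid, holding a brass watch movement; 100 mm front to back, 110 mm wide, 58 mm high with the lid shut; fixed to the bench. Origin: centre of its underside; its x axis points from the front (free edge of the lid) to the back (hinge), z up. The free edge of all three cases looks roughly towards the robot
- case_orange: the same case with an orange lid; leave shut
- case_grey: the same case with a grey lid; leave shut
- lid_blue (a joint): angle of the blue lid, rad: about 0 latched shut (top face level, 58 mm above the bench), negative pressed in, 1.2 fully open. Pressed 8 mm or more in at the press spot (2 to 3 N; hard stop at about 10 mm) and let go, the lid is swung up by a damped spring in 1 to 2 s and stays; pressed less far, it only comes back. The next full press latches it shut again
- lid_orange (a joint): angle of the orange lid, as for the blue one; 0 is shut
- lid_grey (a joint): angle of the grey lid, as for the blue one; 0 is shut
- blue_press (a point): press spot on the blue lid: a round black rubber dot, 20 mm across, on the top face and centre line, 18 mm behind the free front edge, 80 mm in front of the hinge; moves with the lid, whose x axis runs from free edge to hinge and z out of its top face
- blue_hinge (a point): middle of the blue lid's hinge line at the back of the case, 55 mm above the bench; the hinge runs along the case's y axis. The lid reaches 98 mm forward of it, so its free edge stands about 145 mm above the bench when open
- die_a: loose aluminium casing die, 28 mm across, 22 mm high, standing between two cases; origin: centre of its underside
- die_b: another die of the same size, between the other two cases
- loupe: black eye loupe, 36 mm across, 30 mm high, standing on its wide end between and a little in front of the cases; origin: centre of its underside
- screwdriver: small screwdriver with a yellow handle, 130 mm long, lying to the left of the cases; origin under its middle
- oil_jar: small jar with a red cap, 36 mm across, 45 mm high, between and a little in front of the cases; origin: centre of its underside
- blower: black rubber hand blower, 52 mm across, 95 mm high, standing behind the cases; origin: centre of its underside
- parts_dish: white ceramic dish, 60 mm across, 18 mm high, behind the cases; origin: centre of its underside

How it is judged:
By the outcome, as a careful person would: the job done as asked, in the order asked, and still so for the second after the job is handed in, with the robot touching nothing.
It also fails if it takes over 40 s, if anything falls off the work surface, if the arm or the gripper's body presses on something with over 40 N, if the wrist force passes 120 N, or if a joint passes its speed limit or range.

### The arm

A 7-joint arm with a two-finger parallel gripper is mounted at the origin on the work surface. World frame = base frame: x ahead of the robot, y to its left, z up, the work surface at z = 0. Lengths are in m, angles in rad, forces in N, time in s.
With the tool pointing down it reaches from about 0.425 to 0.95 m from the base axis. Payload 4.7 kg.
Tool frame: the origin (TCP) lies midway between the tips of the shut fingers; the grasp point (between the pads) lies 19 mm behind it; z points along the fingers, y is the line along which they close (so a half turn about z gives the same grasp; the last joint's range is limited). The gripper opens to 85 mm and grips with 20 to 120 N. Pads are 22 mm wide; open, the fingers measure 114 mm over their backs; the gripper's body (76 mm by 85 mm) begins 54 mm behind the grasp point. The pads swing forward as they close: fully open they stand 13 mm farther back than shut.
Start: joints at [1.166, 0.469, -0.049, 1.532, 0.024, 1.141, -0.082], TCP at [0.248, -0.628, 0.209] pointing down, gripper open.
Joint ranges: [-2.59, 2.59], [-0.33, 1.99], [-1.39, 1.29], [0.1, 2.45], [-1.04, 4.18], [0.21, 1.99], [-2.66, 2.66]. Speed limits (rad/s): [2.57, 2.57, 3.14, 3.14, 3.14, 3.14, 3.14].

### API

Orientations are given as a unit quaternion [x, y, z, w].
In Python, from station import ctrl, eyes gives the robot as it stands.
- The arm moves only by the shell command python3 -m jog 'ROWS' [FORCE]. ROWS is JSON, a list of rows, each a list of 3 entries, a list of its own where there are three numbers: the opening in per cent of the stroke, from 0 (shut) to 100 (fully open), then the shift along the world's x, y, z in mm, then the turn, a rotation vector about the world's x, y, z in rad. A call has 1 to 5 rows; each row shifts and turns the commanded pose from where the row before left it; what a row does not reach is not made up. A row lasts 1/10 s, in which the tool goes at most 50 mm and 8.59 degrees, less where a joint would pass 70% of its speed; a pose out of reach is approached as far as the arm can. A call is refused whole if a number of a shift passes 50 or a number of a turn 0.15, either way. A call with a gripper value outside its range is refused whole. The fingers move at their own pace and stop on an object; FORCE is the grip in N (left out, the last holds). Time passes only in rows, so rows that do not move let the fingers close. It gives the time, the measured TCP pose, the force, the opening and the grip force at its end, in the units of the state.
- ctrl.sense(): the state, without advancing time (a new reading comes with each control period).
- eyes.grab_frame(name): name is "scene" or "side" or "wrist"; returns (picture, depth): 400x640x3 uint8, red, green, blue; 400x640 float32, m along the optical axis (not along the pixel's ray), 0 where there is no reading.
- eyes.calibration(name): a dict with "vfov" (degrees; the focal length in pixels is half the picture's height over the tangent of half this angle, whatever the lens; pixels are square), "cx", "cy" (the principal point, pixels), "cam_to_world" (4x4, takes a point from camera to world coordinates). Camera axes: x right, y down, z forward; pixel columns grow to the right and rows downward; lengths in m; the calibration is good to about 2 mm. A picture is of the moment at which its call begins: read the wrist's pose just before it. calibration takes no time and is no camera call; for the wrist camera it gives the pose at the moment of the call.
- ctrl.job_done(): hands the job in; it is judged then, once.
Trained networks look in the newest picture that a camera, given by its name, has taken for a name from the list of things; names that differ only in an ending like _2 or _b are one class to them, and where a whole thing is asked for, a point or a joint stands for the part that bears it (a point fixed in the world has none). Each returns a list of dicts, best first, with "confidence" (0 to 1); they miss things now and then, are a little off and sometimes report something else, mostly with a low value. They report only what shows in the picture. A call takes as long as a camera call.
- eyes.cut_out(camera, target): "region" (400x640 bool, what is visible of it) and "extent" ([left, top, right, bottom] in pixels, round what is visible of it).
The state is a dict: "time_s": time; "joints": joint angles; "joint_vel": joint speeds; "joint_efforts": joint torques, N m; "eef_pos": TCP position; "tcp_rot": TCP orientation; "ft_force": force on the tool from outside, world axes, zero at the start; "ft_torque": the same for the moment, N m; "width": finger opening in m; "grasp_force": force on a finger pad.
Only numpy, scipy, OpenCV 4.12 (cv2) and the standard library are available. Lean on these libraries where they do the work, as an engineer would, in place of code of your own. Each camera call takes 0.05 s, during which the arm holds its last target. There are 200 camera calls.

## Working session

There is one attempt and no reset: what is moved stays moved. The work goes in short steps, Python scripts to look and compute and a shell command to move; the robot and the scene stay as the last step left them, time stands still between calls to the robot, and variables do not carry over. Pictures are saved under pics/ and viewed, at most 10 in all, crops included, and the job is handed in when it is done.

```bash
mkdir -p pics
cat > h.py <<'E'
import numpy as np, cv2
from station import ctrl, eyes
def pts(name, depth, mask):
    c=eyes.calibration(name); f=200/np.tan(np.radians(c["vfov"]/2))
    v,u=np.nonzero(mask&(depth>0)); z=depth[v,u]
    p=np.c_[(u-c["cx"])/f*z,(v-c["cy"])/f*z,z,np.ones(len(z))]
    return (p@np.array(c["cam_to_world"]).T)[:,:3]
E
python3 - <<'E'
from h import *
for n in ("scene","side"):
    im,d=eyes.grab_frame(n); cv2.imwrite(f"pics/{n}0.png",im[:,:,::-1])
    for t in ("case_blue","lid_blue","blue_press"):
        for r in eyes.cut_out(n,t)[:2]:
            P=pts(n,d,r["region"])
            print(n,t,round(r["confidence"],2),r["extent"],len(P),P.mean(0).round(3) if len(P) else "", np.percentile(P,[2,98],axis=0).round(3).tolist() if len(P) else "")
s=ctrl.sense(); print(s["time_s"],s["eef_pos"],s["tcp_rot"],s["ft_force"])
E
```

```text
scene case_blue 0.83 [197.3, 147.0, 253.4, 199.6] 2030 [ 0.596 -0.22   0.043] [[0.538, -0.292, 0.002], [0.64, -0.176, 0.061]]
scene lid_blue 0.8 [200.5, 146.9, 252.8, 183.9] 1202 [ 0.583 -0.228  0.057] [[0.532, -0.293, 0.044], [0.634, -0.175, 0.061]]
scene lid_blue 0.57 [287.8, 169.8, 348.8, 224.8] 2467 [0.529 0.018 0.043] [[0.462, -0.045, 0.001], [0.571, 0.068, 0.061]]
scene blue_press 0.57 [196.8, 146.9, 253.6, 182.8] 1186 [ 0.585 -0.228  0.058] [[0.533, -0.291, 0.046], [0.635, -0.175, 0.062]]
side case_blue 0.58 [372.3, 268.2, 467.2, 364.2] 5644 [ 0.572 -0.247  0.047] [[0.525, -0.298, 0.002], [0.631, -0.181, 0.061]]
side case_blue 0.35 [215.4, 213.8, 238.5, 245.4] 396 [0.416 0.122 0.03 ] [[0.402, 0.113, 0.006], [0.433, 0.14, 0.047]]
side lid_blue 0.85 [379.0, 267.1, 467.8, 348.0] 4115 [ 0.575 -0.243  0.058] [[0.525, -0.297, 0.047], [0.628, -0.184, 0.061]]
side lid_blue 0.37 [284.4, 310.7, 303.4, 338.7] 393 [ 0.407 -0.133  0.019] [[0.395, -0.143, 0.002], [0.423, -0.119, 0.031]]
side blue_press 0.62 [377.1, 268.5, 470.8, 347.4] 4139 [ 0.574 -0.242  0.058] [[0.525, -0.296, 0.047], [0.628, -0.181, 0.061]]
side blue_press 0.46 [339.0, 279.1, 355.8, 296.9] 238 [ 0.526 -0.126  0.016] [[0.517, -0.135, 0.001], [0.54, -0.112, 0.023]]
0.4 [ 0.24775995 -0.62782834  0.20919547] [ 9.82393261e-01  1.86824710e-01 -4.46632649e-06 -8.95265107e-05] [ 0.43864134  0.29777478 -0.3681879 ]
```

View pics/scene0.png

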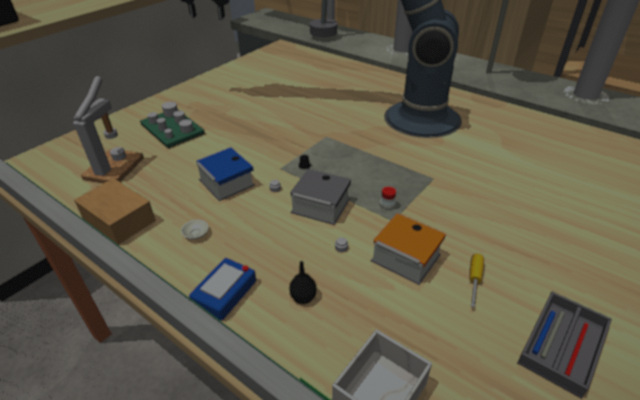

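View pics/side0.png

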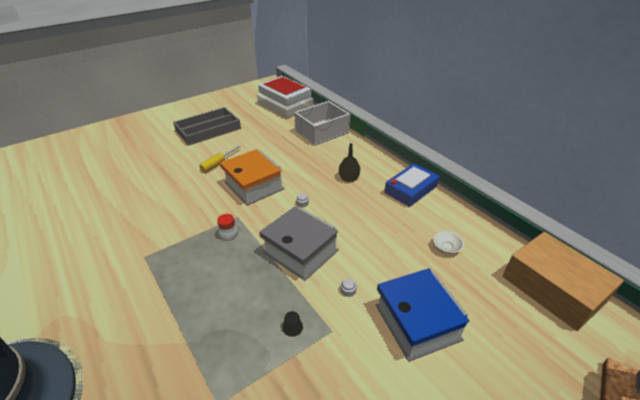

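The scene view shows the blue case at about (226,172) with its dot near (236,158). In the side view the lid spans (379–467, 267–348) with the dot at (404,307), and the networks' regions agree. Next I'll locate the dot and the lid's yaw.

Run:
```python
from h import *
for n,(u0,v0) in (("side",(404,307)),("scene",(236,158))):
    im,d=eyes.grab_frame(n)
    r=eyes.cut_out(n,"lid_blue")[0]; m=r["region"]
    top=pts(n,d,m); top=top[top[:,2]>.052]
    rect=cv2.minAreaRect((top[:,:2]*1000).astype(np.float32)); print(n,rect, np.median(top[:,2]))
    yy,xx=np.mgrid[:400,:640]; near=np.hypot(xx-u0,yy-v0)<14
    dark=near&(im.max(2)<60)
    c=np.argwhere(dark)
    P=pts(n,d,dark); print(len(P),c.mean(0).round(1)[::-1],np.median(P,0).round(4),P.mean(0).round(4), np.ptp(P,axis=0).round(3))
    print(rect and cv2.boxPoints(rect).round(0).tolist())
```

```text
side ((580.4572143554688, -237.29537963867188), (111.65583801269531, 98.11856842041016), 75.47636413574219) 0.05878754304757272
90 [403.3 307.3] [ 0.5506 -0.2295  0.0596] [ 0.5499 -0.2294  0.0593] [0.029 0.018 0.011]
[[519.0, -279.0], [614.0, -304.0], [642.0, -196.0], [547.0, -171.0]]
scene ((580.147216796875, -235.10972595214844), (113.89844512939453, 96.47501373291016), 75.33641052246094) 0.05886464546812464
18 [234.8 158.1] [ 0.5531 -0.2265  0.06  ] [ 0.5532 -0.2265  0.0601] [0.015 0.013 0.005]
[[519.0, -278.0], [612.0, -302.0], [641.0, -192.0], [548.0, -168.0]]
```

```bash
python3 -m jog '[[0,[25,45,0],[0,0,-0.12]],[0,[25,45,0],[0,0,-0.12]],[0,[25,45,0],[0,0,-0.12]],[0,[25,45,0],[0,0,-0.12]],[0,[0,0,0],[0,0,-0.12]]]'; python3 -m jog '[[0,[40,44,0],[0,0,0]],[0,[40,44,0],[0,0,0]],[0,[40,44,0],[0,0,0]],[0,[40,44,-20],[0,0,0]],[0,[40,44,-30],[0,0,0]]]'; python3 -m jog '[[0,[0,0,-20],[0,0,0]],[0,[0,0,-20],[0,0,0]],[0,[0,0,-20],[0,0,0]],[0,[0,0,0],[0,0,0]],[0,[0,0,0],[0,0,0]]]'
python3 - <<'E'
from h import *
s=ctrl.sense(); print(s["eef_pos"],s["tcp_rot"],s["width"],s["ft_force"])
im,d=eyes.grab_frame("wrist"); a=im
b,_=eyes.grab_frame("side"); b=cv2.resize(b[220:400,330:520],None,fx=2.2,fy=2.2)
out=np.zeros((600,640,3),np.uint8); out[:400*1]=a
cv2.imwrite("pics/w1.png",a[:,:,::-1]); cv2.imwrite("pics/s1.png",b[:,:,::-1])
E
```

```text
time_s: 1.1
eef_pos: [0.3504, -0.4457, 0.2097]
tcp_rot: [0.994, -0.108, 0.001, -0.002]
ft_force: [0.0, -0.8, 0.0]
width: 0.012
grasp_force: 0.0
time_s: 1.6
eef_pos: [0.5103, -0.2726, 0.1722]
tcp_rot: [0.994, -0.112, 0.002, 0.001]
ft_force: [0.4, -0.7, -0.1]
width: -0.0
grasp_force: 0.0
time_s: 2.1
eef_pos: [0.5079, -0.2741, 0.1112]
tcp_rot: [0.994, -0.112, 0.0, 0.0]
ft_force: [0.2, 0.3, -0.7]
width: -0.0002
grasp_force: 0.0
[ 0.50788686 -0.27411639  0.11118108] [ 9.93714198e-01 -1.11946814e-01  4.49059746e-05  3.99417343e-05] -0.00016198834112802127 [ 0.18885901  0.28125472 -0.68613763]
```

```bash
python3 -m jog '[[0,[21,22,0],[0,0,0]],[0,[22,22.5,0],[0,0,0]],[0,[0,0,-20],[0,0,0]],[0,[0,0,0],[0,0,0]],[0,[0,0,0],[0,0,0]]]'
python3 - <<'E'
from h import *
s=ctrl.sense(); print(s["eef_pos"],s["ft_force"])
im,d=eyes.grab_frame("wrist"); cv2.imwrite("pics/w2.png",im[:,:,::-1])
b,_=eyes.grab_frame("side"); cv2.imwrite("pics/s2.png",cv2.resize(b[200:400,300:560],None,fx=2.5,fy=2.5)[:,:,::-1])
E
```

```text
time_s: 2.7
eef_pos: [0.5505, -0.2303, 0.0916]
tcp_rot: [0.994, -0.112, 0.0, 0.0]
ft_force: [-0.9, 0.1, 0.7]
width: 0.0004
grasp_force: 0.0
[ 0.5504609  -0.2303063   0.09157022] [-0.85642142  0.12553349  0.67279446]
```

View pics/w2.png

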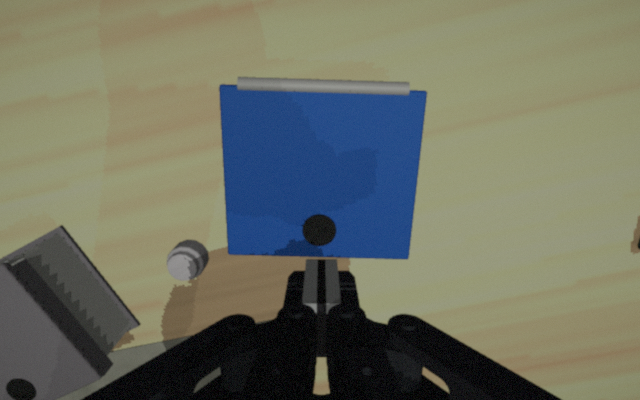

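View pics/s2.png

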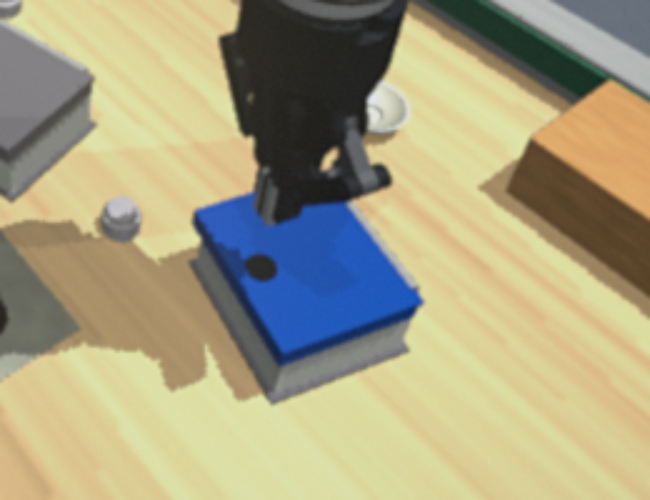

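The wrist view has the lid square with the tool and the dot at (319,230), with the tips at about (322,265) and 33 mm above the lid. In the side crop the tip is at (280,215), above the dot at (262,267). I'll work out the dot's position from the wrist view.

Run:
```python
from h import *
c=eyes.calibration("wrist"); f=200/np.tan(np.radians(c["vfov"]/2)); T=np.array(c["cam_to_world"])
def ray(u,v,z):
    r=T[:3,:3]@[(u-c["cx"])/f,(v-c["cy"])/f,1]; return (T[:3,3]+r*(z-T[2,3])/r[2]).round(4)
print("dot",ray(319,230,.058),"front",ray(319,258,.058),"hinge",ray(323,88,.058))
p=np.linalg.inv(T)@[*ctrl.sense()["eef_pos"],1]; print("tcp px",p[0]/p[2]*f+c["cx"],p[1]/p[2]*f+c["cy"])
```

```text
dot [ 0.5516 -0.2295  0.058 ] front [ 0.5337 -0.2254  0.058 ] hinge [ 0.6292 -0.2497  0.058 ]
tcp px 321.4528617369778 255.7247727995384
```

```bash
python3 -m jog '[[0,[1,1,-20],[0,0,0]],[0,[0,0,-10],[0,0,0]],[0,[0,0,-4],[0,0,0]],[0,[0,0,-4],[0,0,0]],[0,[0,0,0],[0,0,0]]]'
```

```text
time_s: 3.3
eef_pos: [0.5516, -0.2286, 0.0528]
tcp_rot: [0.994, -0.112, -0.0, 0.0]
ft_force: [0.5, 0.4, -0.2]
width: -0.0001
grasp_force: 0.0
```

```bash
python3 -m jog '[[0,[0,0,-2],[0,0,0]],[0,[0,0,-2],[0,0,0]],[0,[0,0,-2],[0,0,0]],[0,[0,0,0],[0,0,0]]]'
```

```text
time_s: 3.7
eef_pos: [0.5516, -0.2284, 0.0467]
tcp_rot: [0.994, -0.112, -0.0, -0.0]
ft_force: [-0.2, 0.6, -0.6]
width: -0.0003
grasp_force: 0.0
```

Run:
```python
from h import *
b,d=eyes.grab_frame("side"); s=ctrl.sense(); print(s["ft_force"],s["ft_torque"],s["joint_efforts"])
w,_=eyes.grab_frame("wrist")
cv2.imwrite("pics/c3.png",np.hstack([cv2.resize(b[230:390,340:500],(400,400),interpolation=cv2.INTER_CUBIC),cv2.resize(w[60:310,195:445],(400,400))])[:,:,::-1])
m=eyes.cut_out("side","lid_blue")[0]["region"]; P=pts("side",d,m)
M=np.c_[P[:,:2]-[.55,-.23],np.ones(len(P))]; k=P[:,2]>.04
print(np.linalg.lstsq(M[k],P[k,2],rcond=None)[0])
```

```text
[0.706675   0.73525267 0.00611011] [ 0.00171574 -0.0371633  -0.02277709] [ 1.53706304e-03 -4.81432664e+01 -7.89619368e-01 -1.78214353e+01
  8.84552632e-03 -1.86636695e-03 -5.48537992e-04]
[0.02344832 0.02406028 0.05802842]
```

View pics/c3.png

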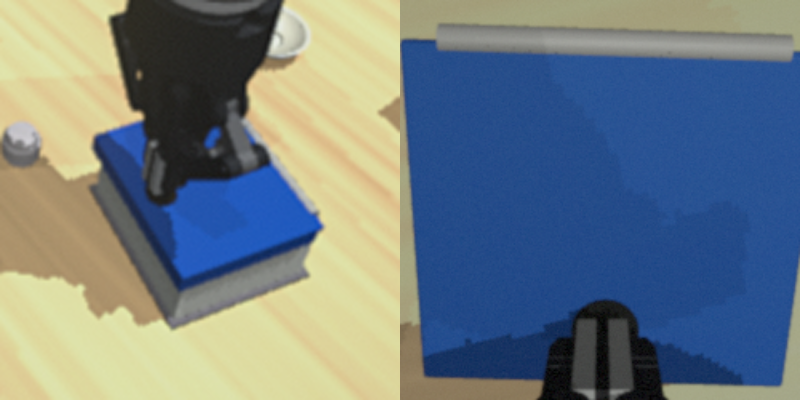

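The left half (side) shows the tip right at the dot with the lid still level. The right half (wrist) shows the tips over the dot at about (604,330). The force is still zero, so the tips haven't reached the lid or are only just touching it. I'll go lower slowly and watch the force.

```bash
python3 -m jog '[[0,[0,0,-2],[0,0,0]],[0,[0,0,-2],[0,0,0]],[0,[0,0,0],[0,0,0]]]'
python3 - <<'E'
from h import *
d=eyes.grab_frame("side")[1]
for t in ("lid_blue",):
    P=pts("side",d,eyes.cut_out("side",t)[0]["region"]); k=(P[:,2]>.035)&(P[:,2]<.066); Q=P[k]
    x=(Q[:,:2]-[.5512,-.2295])@[.968,-.25]
    for a in range(-18,82,20):
        m=(x*1000>=a)&(x*1000<a+20); print(a,m.sum(),np.median(Q[m,2]).round(4))
for i in range(4): print(ctrl.sense()["ft_force"].round(2)); eyes.grab_frame("side")
E
```

```text
time_s: 4.15
eef_pos: [0.5514, -0.2284, 0.0425]
tcp_rot: [0.994, -0.112, -0.0, -0.0]
ft_force: [0.5, 1.0, 0.6]
width: 0.0002
grasp_force: 0.0
-18 932 0.0589
2 525 0.0589
22 419 0.0587
42 419 0.0584
62 326 0.0581
[ 0.31  0.09 -0.36]
[-0.7  -0.37 -0.25]
[-0.2   0.47 -0.82]
[ 0.17  0.28 -0.03]
```

Run:
```python
from h import *
b,d=eyes.grab_frame("side"); P=pts("side",d,np.ones_like(d,bool))
k=(np.hypot(P[:,0]-.551,P[:,1]+.229)<.04)&(P[:,2]>.0635)&(P[:,2]<.16); Q=P[k]
for z in np.arange(.064,.12,.006):
    m=(Q[:,2]>=z)&(Q[:,2]<z+.006); print(z.round(3),m.sum(),np.median(Q[m],0).round(3) if m.sum() else "")
w,dw=eyes.grab_frame("wrist"); m=np.zeros_like(dw,bool); m[240:300,300:345]=1
for v in range(236,300,6): 
    mm=np.zeros_like(m); mm[v:v+2,316:328]=1; q=pts("wrist",dw,mm); print(v,np.median(q,0).round(3) if len(q) else 0, dw[v,322])
cv2.imwrite("pics/c4.png",np.hstack([cv2.resize(b[240:340,360:460],(400,400),interpolation=cv2.INTER_CUBIC),cv2.resize(w[200:300,272:372],(400,400))])[:,:,::-1])
```

```text
0.064 5 [ 0.544 -0.234  0.069]
0.07 27 [ 0.541 -0.231  0.073]
0.076 50 [ 0.543 -0.234  0.079]
0.082 38 [ 0.542 -0.233  0.085]
0.088 42 [ 0.542 -0.233  0.091]
0.094 28 [ 0.541 -0.231  0.096]
0.1 27 [ 0.542 -0.228  0.102]
0.106 41 [ 0.54  -0.229  0.11 ]
0.112 107 [ 0.541 -0.235  0.116]
0.118 142 [ 0.544 -0.244  0.121]
236 [ 0.568 -0.232  0.059] 0.1600029
242 [ 0.566 -0.231  0.059] 0.1614067
248 [ 0.563 -0.231  0.059] 0.16208011
254 [ 0.56  -0.23   0.059] 0.16204685
260 [ 0.563 -0.231  0.071] 0.15225242
266 [ 0.563 -0.231  0.076] 0.14614126
272 [ 0.563 -0.231  0.082] 0.14079355
278 [ 0.563 -0.231  0.086] 0.13600358
284 [ 0.563 -0.231  0.091] 0.132182
290 [ 0.563 -0.231  0.095] 0.0
296 [ 0.563 -0.231  0.099] 0.12533295
```

View pics/c4.png

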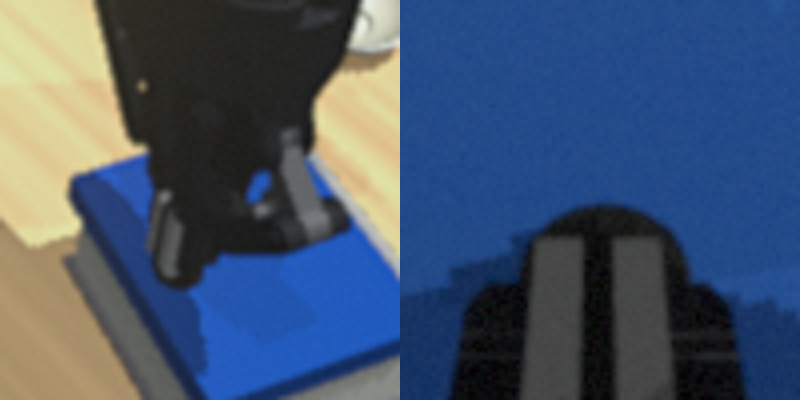

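The left half shows the fingertip at (180,275), just short of touching the dot. The right half shows the pads ending at (600,240) and the dot behind them still level. From depth the tips are at about z=0.066, roughly 23 mm above the reported TCP, so there is still about 7 mm to contact. I'll carry on down, guided by force and vision.

```bash
python3 -m jog '[[0,[0,0,-3],[0,0,0]],[0,[0,0,-3],[0,0,0]],[0,[0,0,-2],[0,0,0]],[0,[0,0,0],[0,0,0]]]'; python3 -m jog '[[0,[0,0,-2],[0,0,0]],[0,[0,0,-2],[0,0,0]],[0,[0,0,0],[0,0,0]]]'
```

```text
time_s: 4.95
eef_pos: [0.5517, -0.2285, 0.0347]
tcp_rot: [0.994, -0.112, -0.0, 0.0]
ft_force: [-0.7, -0.8, 2.7]
width: 0.0001
grasp_force: 1.0
time_s: 5.25
eef_pos: [0.5518, -0.2285, 0.0307]
tcp_rot: [0.994, -0.112, 0.0, 0.0]
ft_force: [0.4, 0.7, 1.4]
width: -0.0001
grasp_force: 1.0
```

```bash
python3 -m jog '[[0,[0,0,-2],[0,0,0]],[0,[0,0,-1],[0,0,0]],[0,[0,0,0],[0,0,0]]]'; python3 -m jog '[[0,[0,0,-1],[0,0,0]],[0,[0,0,0],[0,0,0]]]'
python3 - <<'E'
from h import *
b,d=eyes.grab_frame("side")
P=pts("side",d,eyes.cut_out("side","lid_blue")[0]["region"]); k=(P[:,2]>.035)&(P[:,2]<.066); Q=P[k]
x=(Q[:,:2]-[.5512,-.2295])@[.968,-.25]
for a in range(-18,82,20):
    m=(x*1000>=a)&(x*1000<a+20); print(a,m.sum(),np.median(Q[m,2]).round(4))
E
```

```text
time_s: 5.55
eef_pos: [0.5519, -0.2285, 0.0278]
tcp_rot: [0.994, -0.112, 0.0, 0.0]
ft_force: [-0.1, -0.4, 1.3]
width: -0.0001
grasp_force: 1.1
time_s: 5.75
eef_pos: [0.5519, -0.2285, 0.027]
tcp_rot: [0.994, -0.112, 0.0, 0.0]
ft_force: [0.3, 0.0, 3.3]
width: -0.0002
grasp_force: 1.5
-18 879 0.0468
2 487 0.0495
22 400 0.052
42 352 0.0545
62 401 0.0568
```

```bash
python3 -m jog '[[0,[0,0,-1],[0,0,0]],[0,[0,0,-1],[0,0,0]],[0,[0,0,0],[0,0,0]]]'
```

```text
time_s: 6.15
eef_pos: [0.552, -0.2286, 0.0266]
tcp_rot: [0.994, -0.112, 0.0, 0.0]
ft_force: [-3.0, 1.1, 14.3]
width: 0.0004
grasp_force: 7.0
```

The lid is on its hard stop (14 N, no further travel). Now I'll retreat up and forward (-x).

```bash
python3 -m jog '[[0,[0,0,45],[0,0,0]],[0,[-35,9,30],[0,0,0]],[0,[-40,10,25],[0,0,0]],[0,[-40,10,25],[0,0,0]],[0,[0,0,40],[0,0,0]]]'; python3 -m jog '[[0,[0,-25,40],[0,0,0]],[0,[0,-40,20],[0,0,0]],[0,[0,-40,0],[0,0,0]],[0,[0,-40,0],[0,0,0]],[0,[0,0,0],[0,0,0]]]'
python3 -m jog '[[0,[0,0,0],[0,0,0]],[0,[0,0,0],[0,0,0]],[0,[0,0,0],[0,0,0]],[0,[0,0,0],[0,0,0]],[0,[0,0,0],[0,0,0]]]'
python3 - <<'E'
from h import *
b,d=eyes.grab_frame("side"); cv2.imwrite("pics/s5.png",b[:,:,::-1])
r=eyes.cut_out("side","lid_blue")[0]; P=pts("side",d,r["region"]); print(r["confidence"],np.percentile(P,[2,98],axis=0).round(3))
E
```

```text
time_s: 6.65
eef_pos: [0.427, -0.1969, 0.1866]
tcp_rot: [0.994, -0.112, -0.007, -0.001]
ft_force: [1.9, -1.0, -0.4]
width: 0.0003
grasp_force: 0.0
time_s: 7.15
eef_pos: [0.4345, -0.3505, 0.2492]
tcp_rot: [0.993, -0.116, -0.001, 0.001]
ft_force: [-0.9, 0.5, 0.1]
width: -0.0
grasp_force: 0.0
time_s: 7.65
eef_pos: [0.437, -0.3438, 0.25]
tcp_rot: [0.994, -0.111, 0.0, 0.0]
ft_force: [0.2, 0.1, 1.3]
width: 0.0001
grasp_force: 0.0
0.54 [[ 0.575 -0.303  0.022]
 [ 0.639 -0.198  0.146]]
```

View pics/s5.png

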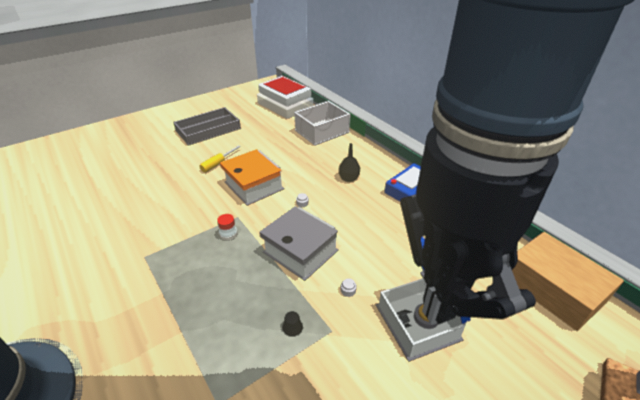

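The blue case is open, with its inside and the brass movement showing at (425,315). The lid's top edge is at z≈0.146, and the orange and grey cases and the loose things look undisturbed. I'll watch it for over two seconds more.

```bash
for i in 1 2 3 4 5; do python3 -m jog '[[0,[0,0,0],[0,0,0]],[0,[0,0,0],[0,0,0]],[0,[0,0,0],[0,0,0]],[0,[0,0,0],[0,0,0]],[0,[0,0,0],[0,0,0]]]' | head -1; done
python3 - <<'E'
from h import *
for n in ("side","scene"):
    b,d=eyes.grab_frame(n); cv2.imwrite(f"pics/{n}6.png",b[:,:,::-1])
    r=eyes.cut_out(n,"lid_blue")[0]; P=pts(n,d,r["region"]); print(r["confidence"],np.percentile(P,[2,98],axis=0).round(3).tolist())
E
```

```text
time_s: 8.25
time_s: 8.75
time_s: 9.25
time_s: 9.75
time_s: 10.25
0.65 [[0.575, -0.302, 0.001], [0.663, -0.169, 0.147]]
0.94 [[0.582, -0.295, 0.061], [0.638, -0.186, 0.147]]
```

View pics/scene6.png

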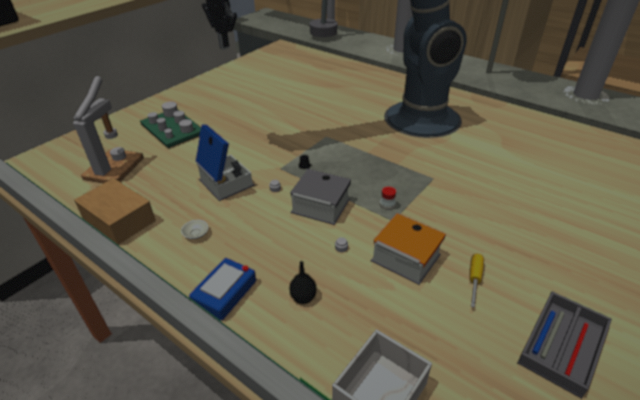

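The blue lid stands fully open at (212,152), with its edge at 0.147 m and steady for more than 2.5 s. The orange and grey cases are shut and everything else is in place.

```bash
python3 -c "
from station import ctrl
print(ctrl.job_done())"
```

```text
the job is handed in; nothing more can be done
None
```

The blue case is open: one full press to the stop released the latch, the lid rose to about 147 mm and stayed there for over 2.5 s, the other cases are shut with nothing visibly disturbed, and the job is handed in.

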